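# Free the pawl of the note-pad press and push its arm down

## Task

Press the pawl of the note-pad press free with the fingertips, then push the raised press arm all the way down until its foot bears on the pad of notes. Work by pressing and pushing only: do not lift the press or shove it out of its place, and leave the small things around it where they are.

Things in the scene. Friction and masses are not known exactly. Their poses are not given: they have to be found in the camera images.
- press: Desk press, loose but heavy (3 kg): grey base plate 300 x 104 x 10 mm, x from -130 to +170 mm. Origin: underside, below the arm's hinge; +x toward the arm's end, -x toward the pawl's thumb plate, z up. A pad of notes (74 mm square) lies on it at x = 112 mm. Cheek plates at y = +-21 mm carry the hinge (tops 82 mm high) and the pawl's pivot (x = -56 mm, z = 104 mm, tops 117 mm).
- press_hinge (a point): Centre of the arm's hinge, 64 mm above the underside of the base; the hinge line runs along the press's y.
- press_arm (a joint): How far the arm is pushed down, rad: -0.06 to 0 parked up (50 deg above level at 0); 0.87 fully down at its stop, level, foot on the notes. Stiff hinge: it stays where it is left and takes some 2 to 6 N at its end plate. While the pawl's nose is among the teeth of its wheel it cannot go down more than about 0.03.
- push_plate (a point): Middle of the top face of the black push plate (32 mm along the arm, 44 wide, 14 thick) at the arm's free end; moves with the arm about the hinge: 156 mm out along the arm, 9 mm above its middle line; about 190 mm above the desk parked up, 73 mm when down. The arm is a 16 x 12 mm steel bar; beneath it, 112 mm out, a stem with a 42 mm foot disc.
- pawl (a joint): How far the pawl is pressed free, rad: 0 nose down among the teeth, above about 0.2 the nose clears them, 0.40 is its stop. A rocker with a stiff pivot: it stays where it is left; pressing its thumb plate takes some 1 to 3 N.
- pawl_thumb (a point): Middle of the top face of the black thumb plate (36 x 36 x 8 mm) at the pawl's tail, at press x = -112 mm, 56 mm behind the pawl's pivot, about 116 mm above the desk at the start. Pressed down it lifts the nose at the other end; it goes down about 22 mm to the stop and moves with the pawl.
- bottle_1: Bystander: small white bottle with a blue cap, 38 mm across, 71 mm high, standing beside the press. Origin at the centre of its underside.
- eraser: Bystander: eraser 21 x 44 x 11 mm lying beside the press. Origin at the centre of its underside.
- loupe: Bystander: folding loupe 26 x 42 x 15 mm lying beside the press. Origin at the centre of its underside.
- sherd_held: Bystander: pottery sherd 26 x 26 x 7 mm lying beside the press. Origin at the centre of its underside.

How it is judged (in metres and radians):
On the way, in this order (a step that is already met when the one before it is completed fails the run):
1. the pawl is pressed free while the arm is still up (value of joint pawl above 0.22 rad and value of joint press_arm below 0.1 rad), for 0.2 s.
2. the arm is pushed fully down (value of joint press_arm above 0.81 rad), for 0.2 s.
At the end, for the whole second after the job is handed in: The arm is fully down (joint above 0.81 of 0.87 rad) and stays there, the press stands flat within 30 mm of where it stood, and the four small things lie within 25 mm of where they were (value of joint press_arm above 0.81 rad and linear speed of press below 0.02 m/s and distance of press from where it was at the start of the episode below 0.03 m and angle between press's own z axis and vertical below 0.05 rad and distance of each of bottle_1, eraser, loupe, sherd_held from where it was at the start of the episode below 0.025 m); the robot touches nothing.
It fails at once if the press is shoved more than 30 mm, lifted or tipped (distance of press from where it was at the start of the episode above 0.03 m or height (world z) of press above 0.01 m or angle between press's own z axis and vertical above 0.1 rad).
It fails at once if a bystander is moved or lifted (distance of any of bottle_1, eraser, loupe, sherd_held from where it was at the start of the episode above 0.025 m).
It also fails if it takes over 42 s, if anything falls off the work surface, if the arm or the gripper's body presses on something with over 40 N, if the wrist force passes 120 N, or if a joint passes its speed limit or range.

## Robot

A 6-joint arm with a two-finger parallel gripper is mounted at the origin on a cart in front of the work surface, level with it; the furniture and walls round the work are solid. World frame = base frame: x ahead of the robot, y to its left, z up, the work surface at z = 0. Lengths are in mm, angles in rad, forces in N, time in s.
With the tool pointing down it reaches from about 275 to 1000 mm from the base axis. Payload 8.4 kg.
Tool frame: the origin (TCP) lies between the finger pads; the fingertips stand 22 mm ahead of it and the grasp point (between the pads) lies 3 mm ahead of it; z points along the fingers, y is the line along which they close (so a half turn about z gives the same grasp; the last joint's range is limited). The gripper opens to 85 mm and grips with 20 to 120 N. Pads are 22 mm wide; open, the fingers measure 114 mm over their backs; the gripper's body (76 mm by 85 mm) begins 54 mm behind the grasp point. The pads swing forward as they close: fully open they stand 13 mm farther back than shut.
Start: joints at [-0.002, 0.353, 1.633, -0, 1.155, -0.002], TCP at [625.002, -0, 253.281] pointing down, gripper open.
Joint ranges: [-2.63, 2.63], [-0.92, 2.1], [0.06, 2.66], [-1.3, 4.44], [0, 2.69], [-3.02, 3.02]. Speed limits (rad/s): [2.22, 2.22, 2.79, 3.14, 3.14, 3.14].

## Interface

Orientations are given as [roll, pitch, yaw] about the fixed x, y, z axes, in that order (R = Rz(yaw) Ry(pitch) Rx(roll)).
In Python, from rig import r, grab_frame gives the robot as it stands.
- The arm moves only by the shell command python3 -m inch 'ROWS' [FORCE]. ROWS is JSON, a list of rows, each a list of 7 numbers: the turn, a rotation vector about the tool's x, y, z as a fraction of full scale, then the shift along the tool's x, y, z as a fraction of full scale, then the closure, from 0 (fully open) to 1 (shut). In form: [[rx, ry, rz, dx, dy, dz, fingers], ...]. A call has 1 to 8 rows; each row shifts and turns the commanded pose from where the row before left it, along the tool's axes as they then stand; what a row does not reach is not made up. Full scale, the value 1, is 2.5 cm for a shift and pi rad for a turn. A row lasts 1/12 s, in which the tool goes at most 41.7 mm and 7.16 degrees, less where a joint would pass 70% of its speed; a pose out of reach is approached as far as the arm can. A call with a number of a shift or a turn outside -1 to 1 is refused whole. A call with a gripper value outside its range is refused whole. The fingers move at their own pace and stop on an object; FORCE is the grip in N (left out, the last holds). Time passes only in rows, so rows that do not move let the fingers close. It gives the time, the measured TCP pose, the force, the opening and the grip force at its end, in the units of the state.
- r.sense(): the state, without advancing time (a new reading comes with each control period).
- grab_frame(name): name is "scene" or "side" or "wrist"; returns a dict with "pixels" (400x640x3 uint8, red, green, blue), "z_map" (400x640 float32, mm along the optical axis (not along the pixel's ray), 0 where there is no reading), "vertical_fov" (degrees; the focal length in pixels is half the picture's height over the tangent of half this angle, whatever the lens; pixels are square), "cx", "cy" (the principal point, pixels), "dist" ([k1, k2, p1, p2, k3] as OpenCV has them; the pictures are not rectified), "cam_to_world" (4x4, takes a point from camera to world coordinates). Camera axes: x right, y down, z forward; pixel columns grow to the right and rows downward; lengths in mm; the calibration is good to about 2 mm. A picture is of the moment at which its call begins.
- r.sign_off(): hands the job in; it is judged then, once.
The state is a dict: "clock": time; "qpos": joint angles; "qvel": joint speeds; "joint_efforts": joint torques, N m; "eef_pos": TCP position; "tcp_rot": TCP orientation; "contact_force": force on the tool from outside, world axes, zero at the start; "wrist_torque": the same for the moment, N m; "opening": opening from 0.0 (shut) to 1.0 (fully open); "grasp_force": force on a finger pad.
Only numpy, scipy, OpenCV 4.12 (cv2) and the standard library are available. Lean on these libraries where they do the work, as an engineer would, in place of code of your own. Each camera call takes 0.05 s, during which the arm holds its last target. There are 200 camera calls.

## Working session

There is one attempt and no reset: what is moved stays moved. The work goes in short steps, Python scripts to look and compute and a shell command to move; the robot and the scene stay as the last step left them, time stands still between calls to the robot, and variables do not carry over. Pictures are saved under pics/ and viewed, at most 10 in all, crops included, and the job is handed in when it is done.

```bash
ls; mkdir -p pics; cat > h.py <<'E'
import numpy as np, cv2
from rig import r, grab_frame
def K(f):
    h=f["pixels"].shape[0]; fl=h/2/np.tan(np.radians(f["vertical_fov"])/2)
    return np.array([[fl,0,f["cx"]],[0,fl,f["cy"]],[0,0,1]])
def pts(f,uv):
    """world points of pixels by depth"""
    uv=np.asarray(uv,float).reshape(-1,2)
    n=cv2.undistortPoints(uv[:,None],K(f),np.array(f["dist"],float))[:,0]
    z=f["z_map"][uv[:,1].astype(int),uv[:,0].astype(int)]
    p=np.c_[n*z[:,None],z,np.ones(len(z))]
    T=np.array(f["cam_to_world"]); return (p@T.T)[:,:3], z
def save(f,n): cv2.imwrite("pics/"+n,cv2.cvtColor(f["pixels"],cv2.COLOR_RGB2BGR))
E
python3 - <<'E'
from h import *
for n in("scene","side"):
    f=grab_frame(n); save(f,n+"0.png"); np.savez(n+"0.npz",**f)
    print(n,np.round(np.array(f["cam_to_world"]),2).tolist(),f["vertical_fov"])
s=r.sense(); print(s["clock"],s["eef_pos"],s["tcp_rot"],s["contact_force"])
E
```

```text
pics
scene [[0.45, -0.43, 0.78, -303.87], [-0.89, -0.23, 0.39, -598.38], [0.01, -0.87, -0.49, 666.81], [0.0, 0.0, 0.0, 1.0]] 42.19201437969627
side [[-0.94, -0.16, 0.31, 290.18], [-0.35, 0.49, -0.8, 505.09], [-0.02, -0.86, -0.52, 579.75], [0.0, 0.0, 0.0, 1.0]] 54.43587605901684
0.1 [6.24591656e+02 9.06430085e-04 2.52621898e+02] [-3.14032784e+00  2.80963916e-05  1.57083134e+00] [ 0.48293102  0.28459041 -0.78773925]
```

```bash
sleep 8; python3 -c "
import cv2,numpy as np
a=cv2.imread('pics/scene0.png');b=cv2.imread('pics/side0.png');print(a.shape,b.shape)"
```

```text
(400, 640, 3) (400, 640, 3)
```

View pics/scene0.png

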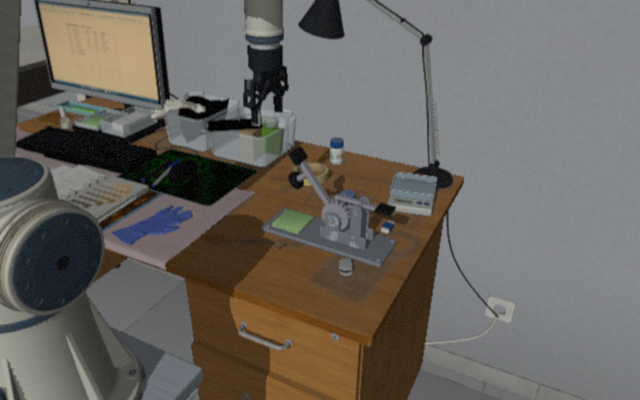

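View pics/side0.png

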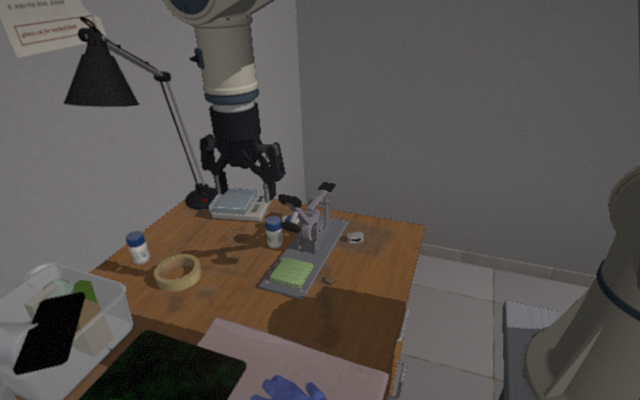

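The scene view shows the press at (330,235): pad at (292,221), raised push plate at (298,155) and dark thumb plate near (385,209). In the side view the pad is at (292,273), push plate (290,200) and thumb plate (328,187). The bottle and eraser are close to it on the far side.

```bash
python3 - <<'E'
from h import *
for n,box in(("scene",(230,130,430,290)),("side",(240,170,380,310))):
    f=dict(np.load(n+"0.npz")); x0,y0,x1,y1=box
    uu,vv=np.meshgrid(np.arange(x0,x1),np.arange(y0,y1)); uv=np.c_[uu.ravel(),vv.ravel()]
    P,z=pts(f,uv); c=f["pixels"][uv[:,1],uv[:,0]].astype(int)
    hsv=cv2.cvtColor(f["pixels"],cv2.COLOR_RGB2HSV)[uv[:,1],uv[:,0]].astype(int)
    ok=z>0
    g=ok&(hsv[:,0]>35)&(hsv[:,0]<75)&(hsv[:,1]>60)&(hsv[:,2]>80)
    print(n,"pad",g.sum(),np.median(P[g],0).round(1))
    rect=cv2.minAreaRect(P[g&(P[:,2]>8)][:,:2].astype(np.float32)); print(rect)
    b=ok&(abs(P[:,2]-10)<4)&(hsv[:,1]<60)&~g
    print("base",b.sum(),cv2.minAreaRect(P[b][:,:2].astype(np.float32)))
    d=ok&(c.max(1)<45)&(P[:,2]>60)&(P[:,2]<240)
    m=np.zeros(f["z_map"].shape,np.uint8); m[uv[d,1],uv[d,0]]=1
    k,lab,st,ce=cv2.connectedComponentsWithStats(m)
    for i in range(1,k):
        if st[i,4]>15:
            s=d&(lab[uv[:,1],uv[:,0]]==i); print("dark",st[i],np.median(P[s],0).round(1),P[s].min(0).round(),P[s].max(0).round())
    img=f["pixels"][y0:y1,x0:x1]; cv2.imwrite(f"pics/{n}c.png",cv2.cvtColor(cv2.resize(img,None,fx=4 if n=="side" else 3.9,fy=4 if n=="side" else 3.7,interpolation=cv2.INTER_CUBIC),cv2.COLOR_RGB2BGR))
E
python3 - <<'E'
import cv2,numpy as np
a=cv2.imread('pics/scenec.png');b=cv2.imread('pics/sidec.png')
a=cv2.resize(a,(400,320));b=cv2.resize(b,(400,400))
o=np.zeros((400,800,3),np.uint8);o[:320,:400]=a;o[:,400:]=b
cv2.imwrite('pics/c0.png',cv2.convertScaleAbs(o,alpha=1.6))
E
```

```text
scene pad 891 [601.2 -66.7  23.1]
((739.0289916992188, 26.826736450195312), (468.76385498046875, 98.234619140625), 35.859344482421875)
base 2492 ((797.1614990234375, -46.632904052734375), (618.0515747070312, 579.602783203125), 82.1810073852539)
dark [289 147  18  18 204] [ 579.9 -101.2  193.8] [ 564. -111.  179.] [606. -87. 205.]
dark [289 172  14  17 142] [577.5 -93.1 133.2] [ 566. -107.  113.] [605. -81. 147.]
dark [375 204  20  12 155] [ 576.8 -307.   118.4] [ 565. -323.  110.] [ 597. -290.  123.]
side pad 830 [586.1 -73.3  19.2]
((591.3213500976562, -79.20867919921875), (74.91266632080078, 78.26736450195312), 88.83953094482422)
base 2161 ((661.0867919921875, -188.79965209960938), (313.67437744140625, 321.69329833984375), 75.39334869384766)
dark [319 183  16   9  89] [ 581.8 -296.9  115.8] [ 567. -315.  109.] [ 600. -284.  118.]
dark [279 195  22  12 170] [582.9 -86.2 195.6] [566. -99. 176.] [608. -81. 203.]
dark [281 222  20  11 140] [584.9 -82.3 134.4] [568. -99. 110.] [607. -73. 145.]
```

View pics/c0.png

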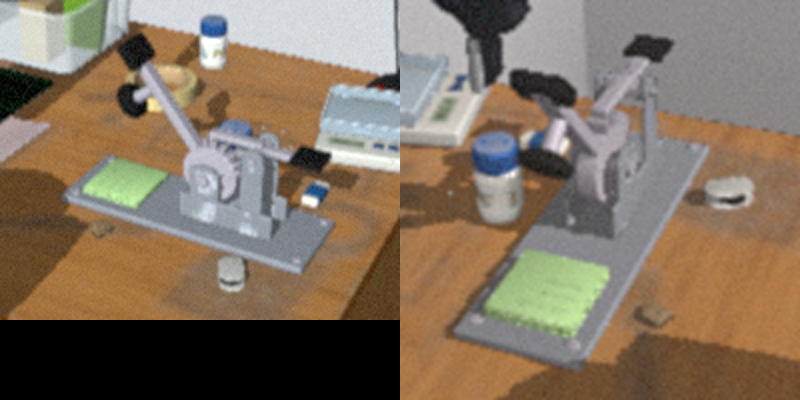

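The crops show the press axis running along world +y, with the pad end nearer y=-77 and the thumb plate near (580,-303,116). The bottle is on the far (+x) side, the eraser is near the thumb end, and the loupe and sherd are on the near side. The robot will work from above with shut fingers, starting with a rise and a move over the thumb plate.

```bash
python3 -m inch '[[0,0,0,0,0,-1,1],[0,0,0,0,0,-1,1],[0,0,0,-1,-0.15,0,1],[0,0,0,-1,-0.15,0,1],[0,0,0,-1,-0.15,0,1],[0,0,0,-1,-0.15,0,1],[0,0,0,-1,-0.15,0,1],[0,0,0,-1,-0.15,0,1]]'
python3 -m inch '[[0,0,0,-1,-0.15,0,1],[0,0,0,-1,-0.15,0,1],[0,0,0,-1,-0.15,0,1],[0,0,0,-1,-0.15,0,1],[0,0,0,-0.5,0,0,1],[0,0,0,0,0,0,1],[0,0,0,0,0,0,1]]'
python3 - <<'E'
from h import *
f=grab_frame("wrist"); save(f,"w1.png"); np.savez("w1.npz",**f)
s=r.sense(); print(s["clock"],s["eef_pos"],s["tcp_rot"],s["contact_force"],s["opening"])
E
```

```text
clock: 0.77
eef_pos: [602.0, -151.1, 303.0]
tcp_rot: [-3.141, -0.0, 1.571]
contact_force: [0.3, -0.0, 0.3]
opening: -0.002
grasp_force: 0.0
clock: 1.35
eef_pos: [587.4, -262.5, 302.8]
tcp_rot: [-3.141, -0.001, 1.569]
contact_force: [-0.1, 0.9, 0.0]
opening: 0.002
grasp_force: 0.0
1.4 [ 587.52788492 -261.80937766  302.93470369] [-3.14112606e+00 -8.55571096e-04  1.57045746e+00] [ 0.27019417  0.84677763 -0.30111651] 0.0008099642156097736
```

```bash
sleep 5; cat > m.py <<'E'
from h import *
import sys
f=dict(np.load(sys.argv[1])); H,W=f["z_map"].shape
uu,vv=np.meshgrid(np.arange(W),np.arange(H)); uv=np.c_[uu.ravel(),vv.ravel()]
P,z=pts(f,uv); c=f["pixels"].reshape(-1,3).astype(int)
near=(z>0)&(abs(P[:,0]-580)<90)&(P[:,1]>-420)&(P[:,1]<40)
d=near&(c.max(1)<60)&(P[:,2]>80)&(P[:,2]<230)
m=d.reshape(H,W).astype(np.uint8)
k,lab,st,ce=cv2.connectedComponentsWithStats(m)
for i in range(1,k):
    if st[i,4]>60:
        s=(lab.ravel()==i); print("dark",st[i],np.median(P[s],0).round(1),np.percentile(P[s],2,0).round(),np.percentile(P[s],98,0).round())
b=near&(abs(P[:,2]-10)<4)&(c.max(1)-c.min(1)<25)
print("base",b.sum(),cv2.minAreaRect(P[b][:,:2].astype(np.float32)))
E
python3 m.py w1.npz
```

```text
dark [297   0  58  28 857] [ 589.1 -108.6  182.8] [ 569. -112.  121.] [608. -97. 188.]
dark [308 208  30  28 785] [ 585.3 -303.6  116.3] [ 569. -321.  114.] [ 600. -289.  118.]
base 8379 ((579.2120971679688, -183.11370849609375), (279.3553161621094, 177.92247009277344), 89.9055404663086)
```

View pics/w1.png

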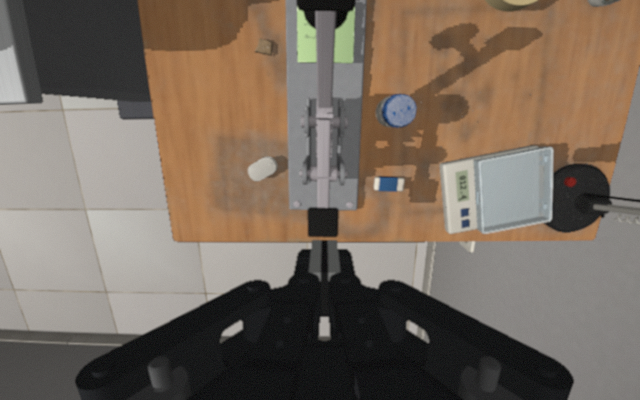

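Wrist view: thumb plate at pixel (323,222), that is (585,-304,116). The press is aligned with y, and the eraser (389,184) and loupe (262,168) are well to the sides. I'll move over the thumb plate and descend to just above it.

```bash
python3 -m inch '[[0,0,0,-0.84,-0.05,0,1],[0,0,0,-0.84,-0.05,0,1],[0,0,0,0,0,1,1],[0,0,0,0,0,1,1],[0,0,0,0,0,1,1],[0,0,0,0,0,1,1],[0,0,0,0,0,1,1],[0,0,0,0,0,0.6,1]]'
python3 -m inch '[[0,0,0,0,0,0,1],[0,0,0,0,0,0.2,1],[0,0,0,0,0,0.2,1],[0,0,0,0,0,0.2,1],[0,0,0,0,0,0,1]]'
```

```text
clock: 2.07
eef_pos: [584.4, -302.2, 160.5]
tcp_rot: [-3.139, -0.002, 1.572]
contact_force: [-0.0, 1.0, -1.5]
opening: 0.001
grasp_force: 0.0
clock: 2.48
eef_pos: [585.1, -304.3, 148.2]
tcp_rot: [3.141, 0.0, 1.571]
contact_force: [-1.3, -0.5, -0.3]
opening: 0.001
grasp_force: 0.0
```

```bash
python3 -m inch '[[0,0,0,0,0,0.16,1],[0,0,0,0,0,0.16,1],[0,0,0,0,0,0.16,1],[0,0,0,0,0,0.16,1],[0,0,0,0,0,0,1]]'
python3 -m inch '[[0,0,0,0,0,0.16,1],[0,0,0,0,0,0.16,1],[0,0,0,0,0,0.1,1],[0,0,0,0,0,0,1]]'
```

```text
clock: 2.9
eef_pos: [584.9, -304.6, 131.6]
tcp_rot: [-3.141, -0.0, 1.571]
contact_force: [0.1, -0.4, 1.2]
opening: -0.004
grasp_force: 0.0
clock: 3.23
eef_pos: [584.9, -304.4, 121.1]
tcp_rot: [-3.141, -0.0, 1.571]
contact_force: [-0.4, -0.1, -0.4]
opening: 0.001
grasp_force: 0.1
```

```bash
python3 -m inch '[[0,0,0,0,0,0.08,1],[0,0,0,0,0,0.08,1],[0,0,0,0,0,0,1]]'
python3 - <<'E'
from h import *
f=grab_frame("side"); save(f,"s2.png"); np.savez("s2.npz",**f)
g=grab_frame("scene")
a=cv2.resize(f["pixels"][150:290,250:370],(400,466),interpolation=cv2.INTER_CUBIC)
b=cv2.resize(g["pixels"][130:270,300:420],(400,466),interpolation=cv2.INTER_CUBIC)
cv2.imwrite("pics/c2.png",cv2.convertScaleAbs(np.hstack([a,b])[...,::-1],alpha=1.6))
E
```

```text
clock: 3.48
eef_pos: [585.1, -304.2, 118.4]
tcp_rot: [3.142, -0.0, 1.571]
contact_force: [-1.6, 1.4, 8.7]
opening: -0.002
grasp_force: 3.5
```

```bash
sleep 6; ls pics
```

```text
c0.png
c2.png
s2.png
scene0.png
scenec.png
side0.png
sidec.png
w1.png
```

View pics/c2.png

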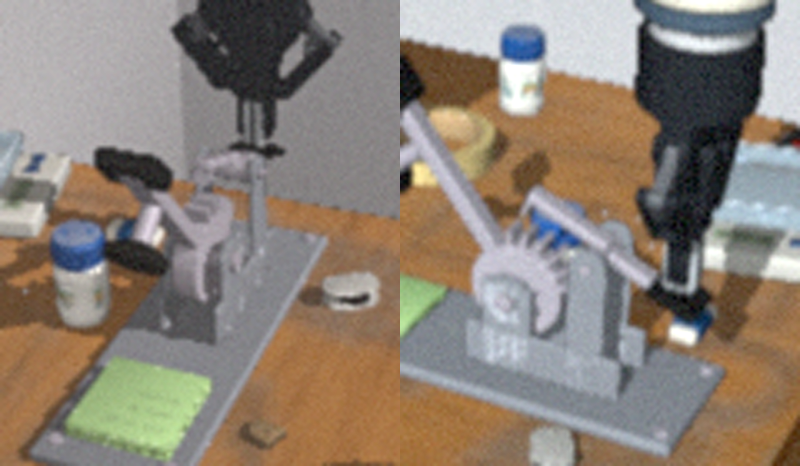

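The pawl is at its stop: the thumb plate at (683,300) in the right crop is down, the nose at (535,200) is lifted clear of the teeth, and the force has risen to 8.7 N. I'll hold it a moment, lift straight up, then move to behind and above the push plate.

```bash
python3 -m inch '[[0,0,0,0,0,0,1],[0,0,0,0,0,0,1],[0,0,0,0,0,-0.5,1],[0,0,0,0,0,-1,1],[0,0,0,0,0,-1,1],[0,0,0,0,0,-1,1],[0,0,0,0,0,-1,1],[0,0,0,0,0,-1,1]]'
python3 -m inch '[[0,0,0,1,0,0,1],[0,0,0,1,0,0,1],[0,0,0,1,0,0,1],[0,0,0,1,0,0,1],[0,0,0,1,0.1,0,1],[0,0,0,1,0,0,1],[0,0,0,1,0,0,1],[0,0,0,0,0,0,1]]'
python3 - <<'E'
from h import *
f=grab_frame("wrist"); save(f,"w3.png"); np.savez("w3.npz",**f)
s=r.sense(); print(s["clock"],s["eef_pos"],s["contact_force"])
f=grab_frame("scene")
uu,vv=np.meshgrid(np.arange(280,330),np.arange(140,175)); uv=np.c_[uu.ravel(),vv.ravel()]
P,z=pts(f,uv); c=f["pixels"][uv[:,1],uv[:,0]].max(1)
d=(c<60)&(z>0)&(P[:,2]>150)&(P[:,2]<215)&(P[:,1]>-140)&(P[:,0]<620)
print(d.sum(),np.median(P[d],0),np.percentile(P[d],3,0),np.percentile(P[d],97,0))
E
sleep 4; python3 m.py w3.npz
```

```text
clock: 4.25
eef_pos: [584.8, -304.3, 257.0]
tcp_rot: [3.142, -0.0, 1.571]
contact_force: [-0.1, -0.2, 0.3]
opening: -0.0
grasp_force: 0.0
clock: 4.92
eef_pos: [587.3, -125.7, 255.8]
tcp_rot: [-3.142, -0.002, 1.573]
contact_force: [0.0, -0.0, -0.2]
opening: 0.002
grasp_force: 0.0
4.9667 [ 587.42353564 -127.52064529  255.89188247] [ 0.12014258 -0.81606463  0.51122505]
228 [ 580.64032416 -101.01474095  193.76077481] [ 566.26095784 -110.69972778  179.42045881] [605.28357013 -88.83082746 204.72623512]
dark [ 294  149   66   53 2813] [588.1 -91.5 196.9] [ 569. -109.  136.] [607. -80. 203.]
dark [319 325  11  16 134] [ 587.5 -299.6   96.6] [ 581. -314.   91.] [ 593. -288.  100.]
base 5497 ((591.0404663085938, -152.75753784179688), (260.6656799316406, 180.4871826171875), 84.05174255371094)
```

The thumb plate is now at z≈97, so the pawl has stayed pressed about 20 mm. The push plate's middle is at about (588,-98,190). I'll approach it and follow the arc.

```bash
python3 -m inch '[[0,0,0,0.1,0,0.7,1],[0,0,0,0.3,0,0.6,1],[0,0,0,0.2,0,0.25,1],[0,0,0,0.2,0,0.2,1],[0,0,0,0,0,0,1]]'
python3 -m inch '[[0,0,0,0.23,0,0.2,1],[0,0,0,0.23,0,0.2,1],[0,0,0,0.23,0,0.2,1],[0,0,0,0,0,0,1]]'
```

```text
clock: 5.43
eef_pos: [587.2, -109.5, 210.9]
tcp_rot: [-3.14, -0.0, 1.571]
contact_force: [0.3, 0.0, 0.8]
opening: -0.001
grasp_force: 0.0
clock: 5.77
eef_pos: [587.6, -91.3, 195.9]
tcp_rot: [3.141, -0.0, 1.571]
contact_force: [0.7, -0.9, 0.0]
opening: 0.002
grasp_force: 0.0
```

```bash
cat > look.py <<'E'
from h import *
import sys
f=grab_frame("side"); g=grab_frame("scene")
a=cv2.resize(f["pixels"][150:310,230:370],(400,457),interpolation=cv2.INTER_CUBIC)
b=cv2.resize(g["pixels"][110:270,260:400],(400,457),interpolation=cv2.INTER_CUBIC)
cv2.imwrite("pics/"+sys.argv[1],cv2.convertScaleAbs(np.hstack([a,b])[...,::-1],alpha=1.6))
print(r.sense()["contact_force"])
E
python3 look.py c3.png
```

```text
[-0.18159774 -0.2432087  -0.46349671]
```

```bash
sleep 6
```

```text
(no output)
```

View pics/c3.png

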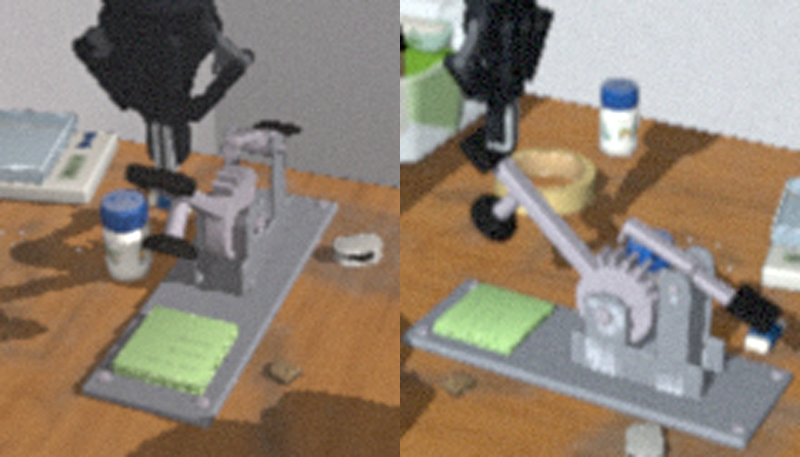

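The fingertips bear on the push plate at about (490,150) in the right crop. The arm is already slightly lower, and the base has not moved. I'll keep following the arc.

```bash
python3 -m inch '[[0,0,0,0.19,0,0.22,1],[0,0,0,0.19,0,0.22,1],[0,0,0,0.19,0,0.22,1],[0,0,0,0.16,0,0.245,1],[0,0,0,0.16,0,0.245,1],[0,0,0,0.16,0,0.245,1],[0,0,0,0,0,0,1]]'
python3 -m inch '[[0,0,0,0.12,0,0.265,1],[0,0,0,0.12,0,0.265,1],[0,0,0,0.12,0,0.265,1],[0,0,0,0.085,0,0.28,1],[0,0,0,0.085,0,0.28,1],[0,0,0,0.085,0,0.28,1],[0,0,0,0,0,0,1]]'
python3 -m inch '[[0,0,0,0.045,0,0.29,1],[0,0,0,0.045,0,0.29,1],[0,0,0,0.045,0,0.2,1],[0,0,0,0,0,0,1]]'
```

```text
clock: 6.45
eef_pos: [586.8, -65.2, 160.1]
tcp_rot: [-3.14, -0.0, 1.571]
contact_force: [0.2, -0.2, -1.2]
opening: -0.002
grasp_force: 0.0
clock: 7.03
eef_pos: [586.8, -50.3, 119.0]
tcp_rot: [-3.14, -0.0, 1.571]
contact_force: [-0.3, 0.0, 0.4]
opening: -0.004
grasp_force: 0.0
clock: 7.37
eef_pos: [587.1, -47.2, 100.1]
tcp_rot: [-3.141, 0.0, 1.571]
contact_force: [-0.6, 0.0, 0.7]
opening: 0.001
grasp_force: 0.0
```

```bash
python3 -m inch '[[0,0,0,0,0,0.1,1],[0,0,0,0,0,0.1,1],[0,0,0,0,0,0,1]]'; python3 look.py c4.png
```

```text
clock: 7.62
eef_pos: [587.3, -47.2, 95.9]
tcp_rot: [-3.141, -0.0, 1.571]
contact_force: [-0.6, -1.0, 0.7]
opening: 0.002
grasp_force: 0.0
[ 0.07034462 -1.10256278 -0.53887183]
```

```bash
sleep 7
```

```text
(no output)
```

View pics/c4.png

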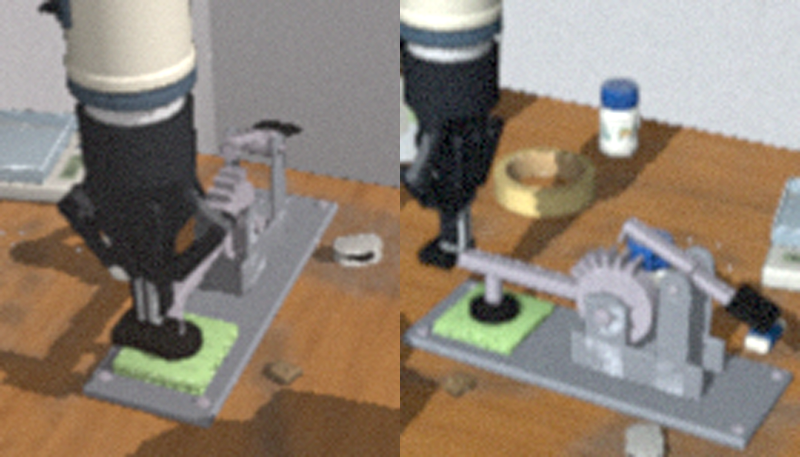

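The foot is almost on the pad at (492,305) in the right crop, with the base and bystanders in place. I'll push on in small steps until the force shows the stop.

```bash
python3 -m inch '[[0,0,0,0.02,0,0.06,1],[0,0,0,0,0,0.06,1],[0,0,0,0,0,0,1]]'
```

```text
clock: 7.97
eef_pos: [587.8, -47.0, 94.7]
tcp_rot: [3.141, 0.0, 1.571]
contact_force: [-5.1, -0.4, 14.6]
opening: -0.003
grasp_force: 7.3
```

The force is 14.6 N and the arm is at its stop. I'll hold briefly, lift off and check.

```bash
python3 -m inch '[[0,0,0,0,0,0,1],[0,0,0,0,0,0,1],[0,0,0,0,0,0,1],[0,0,0,0,0,0,1]]'
python3 -m inch '[[0,0,0,0,0,-0.3,1],[0,0,0,0,0,-1,1],[0,0,0,0,0,-1,1],[0,0,0,0,0,-1,1],[0,0,0,0,0,-1,1],[0,0,0,0,0,-1,1],[0,0,0,0,0,-1,1],[0,0,0,0,0,0,1]]'
python3 - <<'E'
from h import *
f=grab_frame("wrist"); np.savez("w5.npz",**f)
E
python3 m.py w5.npz; python3 look.py c5.png
```

```text
clock: 8.3
eef_pos: [587.8, -47.0, 94.7]
tcp_rot: [3.141, 0.0, 1.571]
contact_force: [-4.9, -2.1, 14.8]
opening: -0.001
grasp_force: 7.4
clock: 8.97
eef_pos: [590.0, -47.0, 256.2]
tcp_rot: [3.134, 0.001, 1.571]
contact_force: [1.2, 0.6, 0.1]
opening: -0.0
grasp_force: 0.0
base 3393 ((602.463623046875, -165.57594299316406), (282.46539306640625, 133.64329528808594), 89.2123794555664)
[-0.1241585   0.29082556 -0.25593991]
```

```bash
sleep 9
```

```text
(no output)
```

View pics/c5.png

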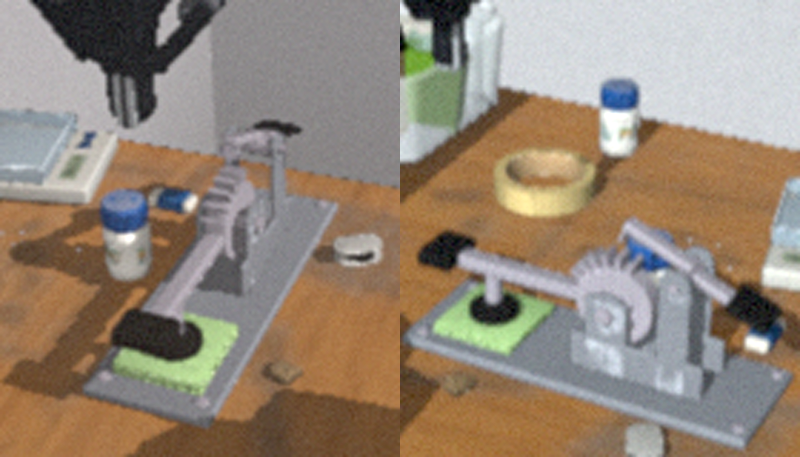

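The foot sits on the pad at (492,307), the arm is level, and everything else is in place. I'll check the push plate's height, which should be about 73 mm, before handing in.

```bash
python3 - <<'E'
from h import *
for n in("scene","side"):
    f=grab_frame(n); H,W=f["z_map"].shape
    uu,vv=np.meshgrid(np.arange(W),np.arange(H)); P,z=pts(f,np.c_[uu.ravel(),vv.ravel()])
    d=(z>0)&(f["pixels"].reshape(-1,3).max(1)<60)&(abs(P[:,0]-588)<20)&(abs(P[:,1]+36)<14)&(P[:,2]>50)&(P[:,2]<100)
    print(d.sum(),np.percentile(P[d][:,2],[50,80,95]))
E
```

```text
115 [75.06783949 76.47060573 77.634256  ]
194 [72.90765043 73.61116646 74.45674756]
```

```bash
python3 -c "
from rig import r
print(r.sign_off())"
```

```text
the job is handed in; nothing more can be done
None
```

The job is handed in: I pressed the pawl free to its stop, then pushed the arm fully down so its foot bears on the pad (push plate at about 73–75 mm), with no visible movement of the press or the four bystanders; the hand-in gave no verdict.

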